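# Open both doors of the steel cabinet on the bench

## Robot

A 7-joint arm with a two-finger parallel gripper is mounted at the origin on the work surface. World frame = base frame: x ahead of the robot, y to its left, z up, the work surface at z = 0. Lengths are in mm, angles in rad, forces in N, time in s.
With the tool pointing down it reaches from about 400 to 875 mm from the base axis. Payload 4.4 kg.
Tool frame: the origin (TCP) lies on the centre line of the jaws, within the pads' length; the fingertips stand 14 mm ahead of it and the grasp point (between the pads) lies 5 mm behind it; z points along the fingers, x is the direction in which the jaws open and shut, and the axes are right-handed (so a half turn about z gives the same grasp; the last joint's range is limited). The gripper opens to 85 mm and grips with 20 to 120 N. Pads are 22 mm wide; open, the fingers measure 114 mm over their backs; the gripper's body (76 mm by 85 mm) begins 54 mm behind the grasp point. The pads swing forward as they close: fully open they stand 13 mm farther back than shut.
Start: joints at [1.115, 0.628, 0.038, 1.517, -0.027, 0.996, -0.02], TCP at [247.03, -601.244, 245.313] pointing down, gripper open.
Joint ranges: [-3.06, 3.06], [-0.37, 2.12], [-1.25, 1.32], [0.18, 2.47], [-1.1, 4.24], [0.23, 1.98], [-2.94, 2.94]. Speed limits (rad/s): [2.57, 2.57, 3.14, 3.14, 3.14, 3.14, 3.14].

## Interface

Orientations are given as [roll, pitch, yaw] about the fixed x, y, z axes, in that order (R = Rz(yaw) Ry(pitch) Rx(roll)).
In Python, from cell import ctrl gives the robot as it stands.
- The arm moves only by the tool send_rows, never from a script. Its argument "commands" is a list of rows, each a list of 5 numbers: the finger opening in mm, from 0 to 85.4, then the shift along the tool's x, y, z in mm, then the turn about the tool's z in degrees. In form: [[grip, x, y, z, roll], ...]. A call has 1 to 5 rows; each row is the pose to reach, as a shift and turn from the pose measured when the call began, along the tool's axes at that moment; what a row does not reach only later rows make up. A row lasts 1/10 s, in which the tool goes at most 50 mm and 8.59 degrees, less where a joint would pass 70% of its speed; a pose out of reach is approached as far as the arm can. A call with a gripper value outside its range is refused whole. The fingers move at their own pace and stop on an object; the grip force is fixed at half the most. Time passes only in rows, so rows that repeat a pose let the fingers close. It gives the time, the measured TCP pose, the force and the opening at its end, in the units of the state.
- ctrl.read_state(): the state, without advancing time (a new reading comes with each control period).
- ctrl.get_image(name): name is "scene" or "side" or "wrist"; returns the picture (480x640x3 uint8, red, green, blue); there is no depth.
- ctrl.camera_params(name): a dict with "fx", "fy", "cx", "cy" (pixels), "cam_to_world" (4x4, takes a point from camera to world coordinates). Camera axes: x right, y down, z forward; pixel columns grow to the right and rows downward; lengths in mm; the calibration is good to about 2 mm. The wrist camera is an equidistant fisheye: a pixel r from the principal point sees the ray r / f radians off the axis. A picture is of the moment at which its call begins: read the wrist's pose just before it. camera_params takes no time and is no camera call; for the wrist camera it gives the pose at the moment of the call.
- ctrl.finish_job(): hands the job in, once; it reports no verdict.
The state is a dict: "clock": time; "qpos": joint angles; "qd": joint speeds; "tau": joint torques, N m; "eef_pos": TCP position; "tool_rot": TCP orientation; "force": force on the tool from outside, world axes, zero at the start; "torque": the same for the moment, N m; "width": finger opening in mm.
Only numpy, scipy, OpenCV 4.12 (cv2) and the standard library are available. Lean on these libraries where they do the work, as an engineer would, in place of code of your own. Each camera call takes 0.05 s, during which the arm holds its last target.

## Task

The steel wall cabinet lies on its back on the bench, waiting for its shelves. Turn the black T-handle, lift the door that carries it and swing it over past upright so that it stays open by itself; then draw the brass bolt that was underneath right back and open the second door past upright as well. Guide the doors all the way, so that neither drops shut or is flung over, and leave the shelf board, tin, jar and screwdriver where they are.

Things in the scene. Friction and masses are not known exactly. Their poses are not given: they have to be found in the camera images.
- cabinet: Grey steel wall cabinet lying on its back, fixed, 280 mm (x) by 344 mm (y), walls 115 mm high, 3 mm thick, empty. Origin: centre of its underside, on the bench. x points away from the robot along the line where the two doors meet (y = 0), y across the doors, z up out of the door faces. Two blue doors close its top; shut, their outer faces lie 119 mm above the bench.
- first_leaf (a joint): Hinge angle (rad) of the first door (+y side, with the T-handle): 0 shut, 1.57 upright, stop at 2.35. Hinge line along cabinet x at cabinet y = +172, z = 119 mm. Mass 0.4 to 0.65 kg, stiff hinge (friction about 0.2 N m): let go below about 70 degrees it falls shut, within about 20 degrees of upright it stays put, further over it may sink to its stop.
- first_leaf_edge (a point): Middle of the free edge of the first door, on its outer face, 170 mm from its hinge line. The door is a 3 mm sheet with the edge folded 30 mm inward; shut, it covers the 50 mm flange of the second door. Pushed over towards its stop, the open door leaves more room for a leaning tool beside it.
- first_leaf_hinge (a point): On the first door's hinge line, middle of its length. Its axes turn with the door: -y from the hinge to the free edge, z out of the outer face, x along the hinge like the cabinet's x.
- t_handle (a joint): Angle (rad) of the T-handle about the first door's normal: 0 latched (bar along cabinet x, parallel to the meeting line), turning clockwise as seen facing the door to 1.57 (bar across, stop). Its cam grips under the second door's flange until about 1.2. Friction about 0.15 N m, stays where it is left.
- t_handle_bar (a point): Centre of the T-handle's bar, on its turning axis, at cabinet x = 0, 97 mm from the first hinge line. Black bar 90 mm long (x of this point), 16 mm wide, 12 mm thick, its middle 40 mm off the door (34 mm clear below). Stem 16 mm thick. Turned across, its arm at cabinet y 30 to 67 mm can be pinched from above; the bar may swing between the fingers as the door rises.
- t_handle_end (a point): The end of the T-handle's bar that points to the robot when latched, 45 mm from its axis, at mid-thickness. Unlatching moves this end towards +y of the cabinet.
- second_leaf (a joint): Hinge angle (rad) of the second door, on the -y side: 0 shut, 1.57 upright, stop at 2.35. Hinge line along cabinet x, at cabinet y = -172, z = 119 mm. Mass about 0.45 to 0.7 kg, hinge as stiff as the first; lifting it at its free edge takes about 3 to 5 N. It is held down by the first door while that is shut, and by the brass bolt.
- second_leaf_edge (a point): Middle of the second door's free edge: the edge of its bare-metal flange, 230 mm long (x), 3 mm thick, its top 32 mm behind the blue face, reaching 50 mm past the meeting line under the first door. Point at mid-thickness, 222 mm from the hinge line. No handle: below and beside the flange is empty space, so it can be pried up from beneath once the first door is open.
- second_leaf_hinge (a point): On the second door's hinge line, middle of its length. Its axes turn with the door: y from the hinge to the free edge, z out of the outer face.
- bolt (a joint): Travel (m) of the brass slide bolt on the second door's flange: 0 shot into its keeper at the robot-side wall, 0.028 fully drawn (stop). It slides along cabinet +x (away from the robot), takes about 4 N plus drag, clears the keeper after about 12 to 14 mm, and stays where it is left.
- bolt_plate (a point): Centre of the bolt's upright brass thumb plate, 10 (x) by 26 (y) by 22 (z) mm, pushed to move the bolt. Shot, it is at cabinet x = -65, y = +26 mm, 16 mm below the level of the outer door faces, hidden under the first door. The rod (8 mm) runs along x, its top 6 mm below this point; 34 mm are free on the robot's side before a rod guide (top 3 mm below this point).
- shelf_board: Bystander: plywood shelf board 150 x 85 x 12 mm lying on the bench. Origin: centre of its underside.
- tin: Bystander: blue tin with a white band, 84 mm in diameter, 100 mm high, standing. Origin: centre of its underside.
- jar: Bystander: amber glass jar, 66 mm in diameter, 85 mm high, standing. Origin: centre of its underside.
- screwdriver: Bystander: screwdriver 180 mm long lying on the bench. Origin: below its middle.

How it is judged (in metres and radians):
On the way, in this order (a step that is already met when the one before it is completed fails the run):
1. the T-handle is turned across to its open position (value of joint t_handle above 1.3 rad), for 0.1 s.
2. the first door stands past upright while the second is still shut (value of joint first_leaf above 1.58 rad and value of joint second_leaf below 0.1 rad), for 0.2 s.
3. the bolt of the second door is drawn back (value of joint bolt above 0.023 m), for 0.2 s.
4. the second door stands past upright (value of joint second_leaf above 1.58 rad), for 0.2 s.
At the end, for the whole second after the job is handed in: Both doors stand open past upright (hinge angles above 1.58 rad) and still (below 0.1 rad/s), with nothing holding them (value of joint each of first_leaf, second_leaf above 1.58 rad and velocity of joint first_leaf between -0.1 and 0.1 rad/s and velocity of joint second_leaf between -0.1 and 0.1 rad/s); the robot touches nothing.
It fails at once if the first door drops or is flung over (swings faster than 5 rad/s) (velocity of joint first_leaf above 5 rad/s or velocity of joint first_leaf below -5 rad/s).
It fails at once if the second door drops or is flung over (swings faster than 5 rad/s) (velocity of joint second_leaf above 5 rad/s or velocity of joint second_leaf below -5 rad/s).
It fails at once if the shelf board, tin, jar or screwdriver is shifted by more than 30 mm (distance of any of shelf_board, tin, jar, screwdriver from where it was at the start of the episode above 0.03 m).
It also fails if it takes over 72 s, if anything falls off the work surface, if the arm or the gripper's body presses on something with over 40 N, if the wrist force passes 120 N, or if a joint passes its speed limit or range.

## Working session

There is one attempt and no reset: what is moved stays moved. The work goes in short steps, Python scripts to look and compute and a tool call to move; the robot and the scene stay as the last step left them, time stands still between calls to the robot, and variables do not carry over. Pictures are saved under pics/ and viewed, and the job is handed in when it is done.

Besides the shell and the picture viewer there is one more tool, called after "Emit:" in YAML: its name, and indented under it one key for each argument. send_rows: Moves the arm, as the interface text tells. Its arguments: {"type":"object","properties":{"commands":{"type":"array"}},"required":["commands"]}

```bash
mkdir -p pics; ls; python3 - <<'E'
from cell import ctrl
import cv2,numpy as np
s=ctrl.read_state();print(s)
for n in("scene","side"):
    cv2.imwrite(f"pics/{n}0.png",ctrl.get_image(n)[:,:,::-1]);p=ctrl.camera_params(n);print(n,p)
E
```

```text
pics
{'clock': 0.0, 'qpos': array([ 1.11520895,  0.62936258,  0.03843825,  1.51840251, -0.02698436,
        0.99630711, -0.0199845 ]), 'qd': array([-0.0020249 , -0.00068552, -0.00034025,  0.00040643,  0.00112348,
        0.00027165,  0.00098062]), 'tau': array([ 3.18841594e-04, -5.63392460e+01,  1.22644544e+00, -1.93443757e+01,
        1.10453193e-02,  1.05944794e-02, -1.38104397e-05]), 'eef_pos': array([ 246.78230458, -600.65828596,  244.36731483]), 'tool_rot': array([ 3.14155414e+00,  1.96119628e-03, -1.18098276e+00]), 'force': array([-0.13011408,  0.75585508, -0.15158592]), 'torque': array([0.01463785, 0.029513  , 0.00652157]), 'width': 85.67051337002763}
scene {'fx': 545.4475410029967, 'fy': 545.4475410029967, 'cx': 320.89200329207864, 'cy': 238.9063523952634, 'cam_to_world': array([[ 3.61818649e-01,  5.20051818e-01, -7.73714011e-01,
         1.48299938e+03],
       [ 9.32235190e-01, -1.97401680e-01,  3.03265769e-01,
        -3.74319754e+02],
       [ 4.98146879e-03, -8.31010640e-01, -5.56234215e-01,
         8.29578078e+02],
       [ 0.00000000e+00,  0.00000000e+00,  0.00000000e+00,
         1.00000000e+00]])}
side {'fx': 498.9512447618412, 'fy': 498.9512447618412, 'cx': 315.4309570885625, 'cy': 241.52599406670151, 'cam_to_world': array([[-8.63338372e-01, -3.92707194e-01,  3.16903637e-01,
         1.08308465e+02],
       [-5.04618279e-01,  6.68502932e-01, -5.46318792e-01,
         6.68934523e+02],
       [ 2.69230919e-03, -6.31573344e-01, -7.75311461e-01,
         1.07353670e+03],
       [ 0.00000000e+00,  0.00000000e+00,  0.00000000e+00,
         1.00000000e+00]])}
```

View pics/scene0.png

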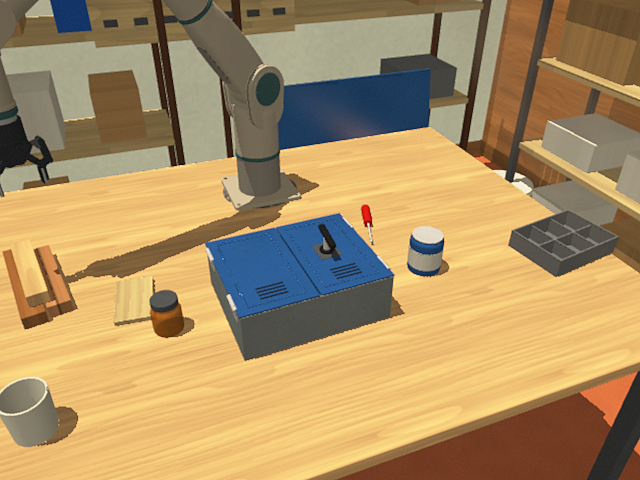

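View pics/side0.png

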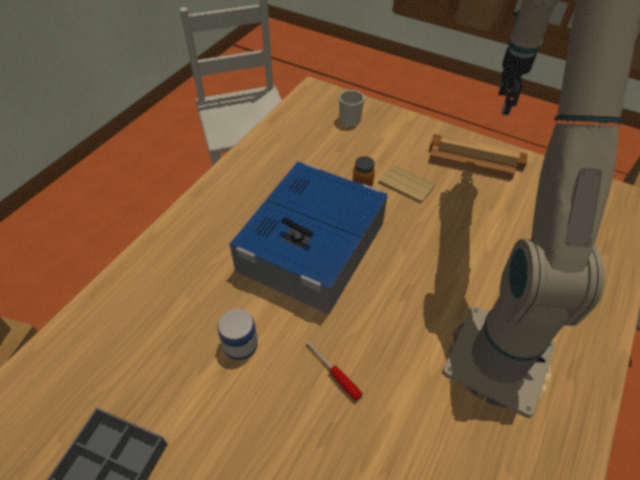

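```bash
python3 - <<'E'
import cv2
a=cv2.imread("pics/scene0.png")[200:360,190:400];cv2.imwrite("pics/sc.png",cv2.resize(a,None,fx=3.7,fy=3.7,interpolation=cv2.INTER_CUBIC))
a=cv2.imread("pics/side0.png")[155:310,225:395];cv2.imwrite("pics/sd.png",cv2.resize(a,None,fx=3.8,fy=3.8,interpolation=cv2.INTER_CUBIC))
E
```

```text
(no output)
```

View pics/sc.png

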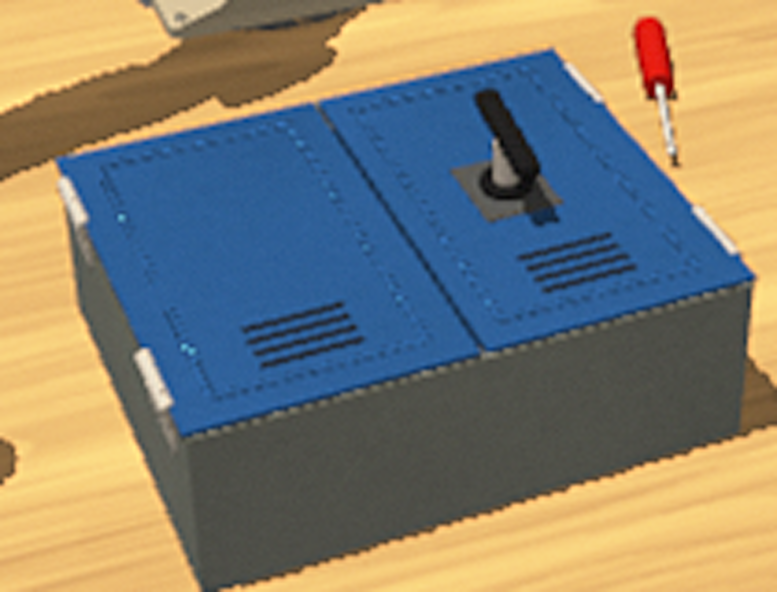

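View pics/sd.png

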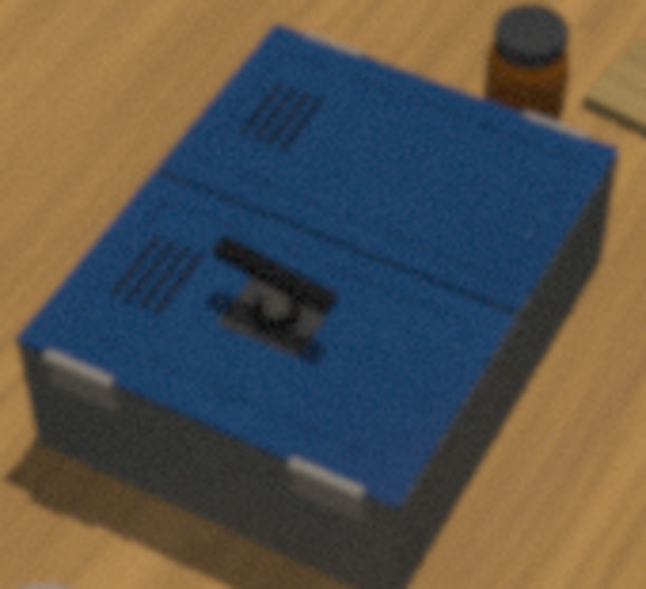

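```bash
cat > h.py <<'E'
import numpy as np,cv2
from cell import ctrl
def ray(n,u,v,p=None):
    p=p or ctrl.camera_params(n);d=np.array([(u-p['cx'])/p['fx'],(v-p['cy'])/p['fy'],1.]);T=p['cam_to_world'];return T[:3,3],T[:3,:3]@d
def onz(n,u,v,z):
    o,d=ray(n,u,v);return o+d*(z-o[2])/d[2]
E
python3 - <<'E'
from h import *
from scipy.optimize import least_squares
sc=[(60,158),(553,50),(753,278),(182,434),(320,102),(485,352)]
sd=[(615,150),(405,503),(22,342),(278,28),(517,312),(165,175)]
m=np.array([(-140,-172),(-140,172),(140,172),(140,-172),(-140,0),(140,0)])
for n,P,f,o in(("scene",sc,3.7,(190,200)),("side",sd,3.8,(225,155))):
    w=np.array([onz(n,(u+.5)/f-.5+o[0],(v+.5)/f-.5+o[1],119)[:2] for u,v in P])
    def r(x):
        c,s=np.cos(x[2]),np.sin(x[2]);return (m@np.array([[c,s],[-s,c]])+x[:2]-w).ravel()
    q=least_squares(r,[600,0,0]);print(n,q.x,np.degrees(q.x[2]),np.round(q.fun.reshape(-1,2)))
for nm,n,pt,z in [("jar","scene",(165,300),85),("tin","scene",(427,235),100),("tin","side",(238,322),100),("jar","side",(365,163),85),("sd tip","scene",(373,243),5),("sd tip","side",(308,345),5),("sdend","side",(357,395),5)]:
    print(nm,onz(n,*pt,z))
E
```

```text
scene [ 5.46168445e+02 -6.64681689e+01  3.37437665e-02] 1.933375406656368 [[-1. -2.]
 [-2.  2.]
 [ 3.  3.]
 [ 1. -1.]
 [-3. -1.]
 [ 1. -1.]]
side [ 5.43985754e+02 -6.67254587e+01  4.98657439e-02] 2.8570966653307996 [[-4. -4.]
 [-4.  4.]
 [ 2.  2.]
 [ 4. -2.]
 [-5.  0.]
 [ 7.  1.]]
jar [ 546.0362222  -357.47998727   85.        ]
tin [543.91839874 271.20833955 100.        ]
tin [538.22155132 269.36879552 100.        ]
jar [ 536.90747306 -357.66555634   85.        ]
sd tip [404.22259761 199.13824157   5.        ]
sd tip [401.07159311 197.14847577   5.        ]
sdend [245.19689959 247.04124553   5.        ]
```

```bash
python3 - <<'E'
from h import *
for n,P,f,o in(("scene",[(487,97),(530,168)],3.7,(190,200)),("side",[(328,297),(222,246)],3.8,(225,155))):
    w=np.array([onz(n,(u+.5)/f-.5+o[0],(v+.5)/f-.5+o[1],162)[:2] for u,v in P]);d=w[1]-w[0]
    print(n,w,w.mean(0),np.hypot(*d),np.arctan2(d[1],d[0]))
s=ctrl.read_state()
print(s['tool_rot'])
def go(p,yaw):
    y=s['tool_rot'][2];d=np.array(p)-s['eef_pos'];c,q=np.cos(y),np.sin(y)
    print(c*d[0]+q*d[1],q*d[0]-c*d[1],-d[2],np.degrees(y-yaw))
go((543,8.5,245),np.pi/2+.038)
E
```

```text
scene [[504.77402004   9.80868575]
 [585.8663982    5.27154951]] [545.32020912   7.54011763] 81.2192058633867 -0.05589194476833091
side [[503.7265135    8.79935298]
 [584.37978772   6.40395159]] [544.05315061   7.60165228] 80.6888380721313 -0.02969126129070578
[ 3.14155944e+00  1.71887087e-03 -1.18095027e+00]
-450.9711006651387 -505.4773991339307 -0.5306991656408968 -159.8407056939714
```

Emit:
send_rows:
  commands:
    - [85, -45, -50, 0, -8.5]
    - [85, -90, -100, 0, -17]
    - [85, -120, -130, 0, -25]
    - [85, -150, -165, 0, -34]
    - [85, -180, -200, 0, -42]

```text
clock: 0.6
eef_pos: [354.9, -373.6, 244.6]
tool_rot: [-3.14, 0.002, -0.442]
force: [1.2, -0.2, -0.3]
width: 84.8
```

```bash
cat >> h.py <<'E'
def go(p,yaw=None):
    s=ctrl.read_state();y=s['tool_rot'][2];d=np.array(p)-s['eef_pos'];c,q=np.cos(y),np.sin(y)
    r=0 if yaw is None else (np.degrees(y-yaw)+180)%360-180
    print('t',round(s['clock'],2),'pos',s['eef_pos'].round(1),'rot',s['tool_rot'].round(3),'F',s['force'].round(1),'w',round(s['width'],1),'q7',s['qpos'][6].round(2))
    print('move',np.round([c*d[0]+q*d[1],q*d[0]-c*d[1],-d[2],r],1))
E
python3 - <<'E'
from h import *
go((544,8,245),np.pi/2+.038)
E
```

```text
t 0.6 pos [ 354.9 -373.6  244.6] rot [-3.14e+00  2.00e-03 -4.42e-01] F [ 1.2 -0.2 -0.3] w 84.8 q7 0.21
move [ 7.600e+00 -4.258e+02 -4.000e-01 -1.175e+02]
```

Emit:
send_rows:
  commands:
    - [60, 0, -50, 0, -8.5]
    - [60, 0, -100, 0, -17]
    - [60, 0, -150, 0, -25.5]
    - [60, 0, -200, 0, -34]
    - [60, 0, -240, 0, -42.5]

```text
clock: 1.1
eef_pos: [458.3, -153.9, 245.0]
tool_rot: [-3.139, -0.0, 0.307]
force: [-0.6, -0.5, -0.0]
width: 60.0
```

```bash
python3 - <<'E'
from h import *
go((544,8,245),np.pi/2+.038)
E
```

```text
t 1.1 pos [ 458.3 -153.9  245. ] rot [-3.139 -0.     0.307] F [-0.6 -0.5 -0. ] w 60.0 q7 0.34
move [ 130.7 -128.4   -0.   -74.6]
```

Emit:
send_rows:
  commands:
    - [60, 26, -26, 0, -8.5]
    - [60, 52, -51, 0, -17]
    - [60, 78, -77, 0, -25.5]
    - [60, 105, -103, 0, -34]
    - [60, 131, -128, 0, -42.5]

```text
clock: 1.6
eef_pos: [544.8, 9.1, 245.1]
tool_rot: [-3.14, -0.001, 1.055]
force: [0.5, 0.8, -0.4]
width: 59.8
```

Emit:
send_rows:
  commands:
    - [60, 0, 0, 0, -8.5]
    - [60, 0, 0, 0, -17]
    - [60, 0, 0, 0, -25.5]
    - [60, 0, 0, 0, -32]
    - [60, 0, 0, 0, -32]

```text
clock: 2.1
eef_pos: [544.5, 8.8, 244.5]
tool_rot: [-3.139, -0.003, 1.614]
force: [-0.7, 0.1, -0.7]
width: 60.5
```

```bash
python3 - <<'E'
from h import *
go((544,8,245),np.pi/2+.038)
p=ctrl.camera_params("wrist");print(p)
cv2.imwrite("pics/w1.png",ctrl.get_image("wrist")[:,:,::-1])
E
```

```text
t 2.1 pos [544.5   8.8 244.5] rot [-3.139e+00 -3.000e-03  1.614e+00] F [-0.7  0.1 -0.7] w 60.5 q7 1.08
move [-0.8 -0.6 -0.5  0.3]
{'fx': 371.64829954431775, 'fy': 371.64829954431775, 'cx': 318.2024592378803, 'cy': 233.18473065843654, 'cam_to_world': array([[-4.31888285e-02,  9.56787462e-01,  2.87562999e-01,
         4.71666613e+02],
       [ 9.99062641e-01,  4.05178271e-02,  1.52363000e-02,
         5.64482363e+00],
       [ 2.92647296e-03,  2.87951487e-01, -9.57640526e-01,
         3.72413988e+02],
       [ 0.00000000e+00,  0.00000000e+00,  0.00000000e+00,
         1.00000000e+00]])}
```

View pics/w1.png

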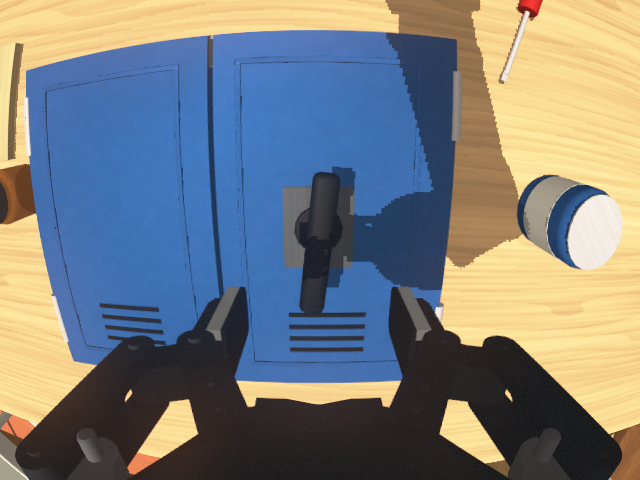

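```bash
cat >> h.py <<'E'
def won(u,v,z,p=None):
    p=p or ctrl.camera_params("wrist");a=np.array([u-p['cx'],v-p['cy']])/p['fx'];r=np.hypot(*a)
    d=np.array([*(a/max(r,1e-9)*np.sin(r)),np.cos(r)]);T=p['cam_to_world'];o=T[:3,3];d=T[:3,:3]@d
    return o+d*(z-o[2])/d[2]
E
python3 - <<'E'
from h import *
for t,u,v,z in[("near",325,174,165),("far",311,312,165),("ml",211,38,119),("ml",221,260,119),("cnr near+",457,39,119),("near-",26,72,119),("far+",437,376,119),("plate",283,186,120),("plate",284,267,120),("plate",353,267,120)]:
    print(t,won(u,v,z).round(1))
E
```

```text
near [499.2  11.4 165. ]
far [586.3   6.5 165. ]
ml [410.8 -69.7 119. ]
ml [571.6 -62.  119. ]
cnr near+ [401.8 101.2 119. ]
near- [ 416.4 -241.2  119. ]
far+ [676.6 120.9 119. ]
plate [514.6 -16.  120. ]
plate [574.4 -14.4 120. ]
plate [572.5  36.2 120. ]
```

Emit:
send_rows:
  commands:
    - [50, 0, 1, 40, 5]
    - [50, 0, 1, 80, 5]
    - [50, 0, 1, 90, 5]
    - [16, 0, 1, 90, 5]
    - [10, 0, 1, 90, 5]

```text
clock: 2.65
eef_pos: [546.4, 9.6, 156.0]
tool_rot: [-3.141, -0.003, 1.523]
force: [0.6, 0.1, 0.8]
width: 21.4
```

Emit:
send_rows:
  commands:
    - [8, 0, 0, 0, 0]
    - [8, 0, 0, 0, 0]
    - [8, 0, 0, 0, 0]

```text
clock: 2.95
eef_pos: [546.6, 9.0, 156.7]
tool_rot: [3.141, -0.002, 1.522]
force: [-0.4, -2.3, -1.6]
width: 14.7
```

Emit:
send_rows:
  commands:
    - [8, 0, -1, 0, 8]
    - [8, 0, -2, 0, 16]
    - [8, 0, -2, 0, 24]
    - [8, 0, -2, 0, 32]
    - [8, 0, -2, 0, 40]

```text
clock: 3.45
eef_pos: [545.7, 7.2, 157.2]
tool_rot: [3.139, -0.002, 0.818]
force: [0.9, -5.3, -4.4]
width: 14.9
```

Emit:
send_rows:
  commands:
    - [8, 0, 0, 0, 8]
    - [8, 0, 0, 0, 16]
    - [8, 0, 0, 0, 24]
    - [8, 0, 0, 0, 32]
    - [8, 0, 0, 0, 40]

```text
clock: 3.95
eef_pos: [544.0, 6.1, 157.0]
tool_rot: [3.14, 0.001, 0.115]
force: [-4.3, -3.5, -2.8]
width: 14.9
```

```bash
python3 - <<'E'
from h import *
go((544,8,155),0.045)
print(ctrl.read_state()['torque'])
E
```

```text
t 3.95 pos [544.    6.1 157. ] rot [3.14e+00 1.00e-03 1.15e-01] F [-4.3 -3.5 -2.8] w 14.9 q7 -0.18
move [ 0.3 -1.9  2.   4. ]
[-0.79126753  0.73504653  0.09195606]
```

Emit:
send_rows:
  commands:
    - [8, 0, -1, 0, 3]
    - [8, 0, -1, 0, 5]
    - [8, 0, -1, 0, 5]

```text
clock: 4.25
eef_pos: [543.6, 6.1, 157.0]
tool_rot: [3.138, 0.001, 0.029]
force: [-1.3, -4.4, -3.3]
width: 14.8
```

```bash
python3 - <<'E'
from h import *
go((544,8,155),0.045)
print(ctrl.read_state()['torque'])
cv2.imwrite("pics/w2.png",ctrl.get_image("wrist")[:,:,::-1])
E
```

```text
t 4.25 pos [543.6   6.1 157. ] rot [3.138e+00 1.000e-03 2.900e-02] F [-1.3 -4.4 -3.3] w 14.8 q7 -0.25
move [ 0.4 -1.9  2.  -0.9]
[-1.12860676  0.04059138  0.48208419]
```

View pics/w2.png

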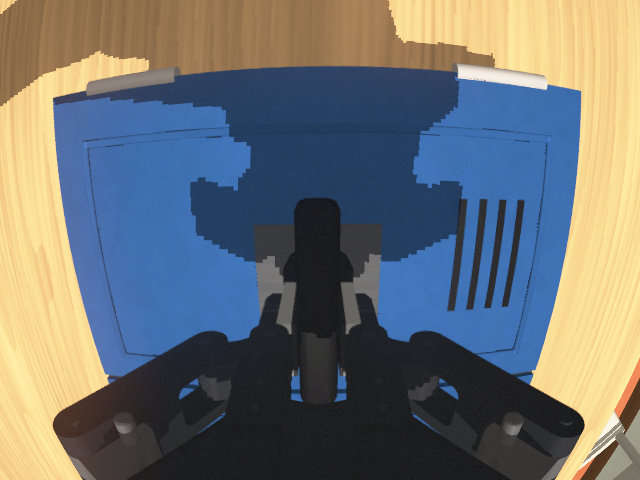

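Emit:
send_rows:
  commands:
    - [35, 0, 0, 0, 0]
    - [35, 0, 0, 0, 0]
    - [35, 0, 20, 2, 0]
    - [35, 0, 31, 2, 0]
    - [20, 0, 31, 2, 0]

```text
clock: 4.8
eef_pos: [544.9, -26.7, 155.4]
tool_rot: [3.138, -0.0, 0.026]
force: [-0.2, 0.2, -0.1]
width: 21.7
```

Emit:
send_rows:
  commands:
    - [8, 0, 0, 0, 0]
    - [8, 0, 0, 0, 0]
    - [8, 0, 0, 0, 0]
    - [8, 0, 0, 0, 0]

```text
clock: 5.2
eef_pos: [544.9, -26.0, 155.6]
tool_rot: [3.138, 0.0, 0.027]
force: [-3.2, 1.1, 3.5]
width: 14.8
```

```bash
python3 - <<'E'
from h import *
go((544,-25,155),0.03)
cv2.imwrite("pics/w3.png",ctrl.get_image("wrist")[:,:,::-1])
E
```

```text
t 5.2 pos [544.9 -26.  155.6] rot [3.138 0.    0.027] F [-3.2  1.1  3.5] w 14.8 q7 -0.19
move [-0.8 -1.   0.6 -0.2]
```

View pics/w3.png

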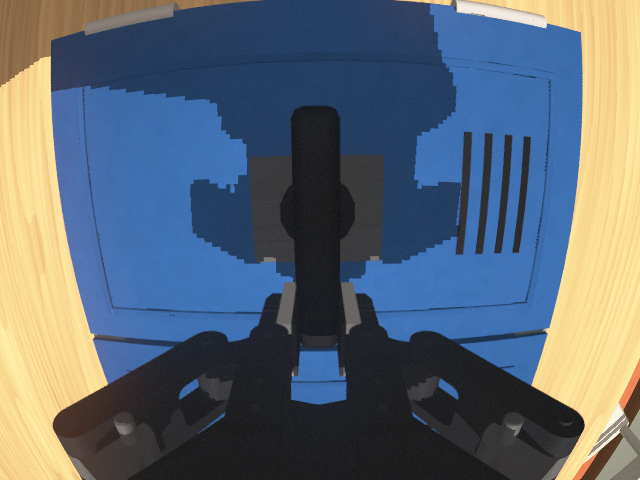

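```bash
cat >>h.py <<'E'
def arc(r,h,a0,a1,st):
    # relative shifts (dy toward hinge side, dz up)
    f=lambda t:np.array([-r*np.cos(t)+h*np.sin(t),r*np.sin(t)+h*np.cos(t)])
    for a in np.arange(a0+st,a1+.1,st): print(a,(f(np.radians(a))-f(np.radians(a0))).round(1))
E
python3 -c "
from h import *
for a in(0,25,50,75): arc(131.5,41,a,a+25,5)"
```

```text
5.0 [ 4.1 11.3]
10.0 [ 9.1 22.2]
15.0 [15.1 32.6]
20.0 [22.  42.5]
25.0 [29.6 51.7]
30.0 [8.5 8.5]
35.0 [17.7 16.3]
40.0 [27.5 23.2]
45.0 [37.9 29.2]
50.0 [48.7 34.4]
55.0 [11.3  4.1]
60.0 [22.9  7.3]
65.0 [34.7  9.4]
70.0 [46.7 10.5]
75.0 [58.7 10.5]
80.0 [12. -1.]
85.0 [23.8 -3.1]
90.0 [35.4 -6.1]
95.0 [ 46.7 -10.2]
100.0 [ 57.6 -15.2]
```

Tool −y is world +y, tool −z is up.

Emit:
send_rows:
  commands:
    - [8, 0, -4, -11, 0]
    - [8, 0, -9, -22, 0]
    - [8, 0, -15, -33, 0]
    - [8, 0, -22, -42, 0]
    - [8, 0, -30, -52, 0]

```text
clock: 5.75
eef_pos: [543.5, 4.3, 207.9]
tool_rot: [3.137, 0.001, 0.027]
force: [0.3, -0.6, -11.2]
width: 14.8
```

```bash
python3 - <<'E'
from h import *
go((544,-26+29.6,155.6+51.7),0.027)
cv2.imwrite("pics/s4.png",ctrl.get_image("scene")[100:400,100:500,::-1])
E
```

```text
t 5.75 pos [543.5   4.3 207.9] rot [3.137e+00 1.000e-03 2.700e-02] F [  0.3  -0.6 -11.2] w 14.8 q7 -0.22
move [ 0.5  0.7  0.6 -0. ]
```

View pics/s4.png

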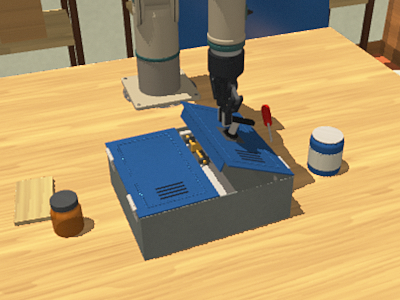

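The door is rising with the handle and the brass bolt has appeared under it. I'll carry on along the arc.

Emit:
send_rows:
  commands:
    - [8, 0, -8, -8, 0]
    - [8, 0, -17, -16, 0]
    - [8, 0, -27, -23, 0]
    - [8, 0, -38, -29, 0]
    - [8, 0, -48, -34, 0]

```text
clock: 6.3
eef_pos: [541.5, 54.4, 243.6]
tool_rot: [3.137, 0.002, 0.029]
force: [-0.1, -2.0, -13.9]
width: 14.3
```

```bash
python3 - <<'E'
from h import *
go((544,-26+29.6+48.7,155.6+51.7+34.4),0.027)
E
```

```text
t 6.3 pos [541.5  54.4 243.6] rot [3.137e+00 2.000e-03 2.900e-02] F [ -0.1  -2.  -13.9] w 14.3 q7 -0.29
move [2.5 2.1 1.9 0.1]
```

Emit:
send_rows:
  commands:
    - [8, 0, -11, -4, 0]
    - [8, 0, -23, -7, 0]
    - [8, 0, -35, -9, 0]
    - [8, 0, -47, -10, 0]
    - [8, 0, -58, -10, 0]

```text
clock: 6.8
eef_pos: [539.3, 111.9, 254.3]
tool_rot: [3.134, 0.003, 0.028]
force: [-1.5, -5.8, -5.4]
width: 14.7
```

```bash
python3 - <<'E'
from h import *
go((544,-26+29.6+48.7+58.7,155.6+51.7+34.4+10.5),0.027)
E
```

```text
t 6.8 pos [539.3 111.9 254.3] rot [3.134e+00 3.000e-03 2.800e-02] F [-1.5 -5.8 -5.4] w 14.7 q7 -0.4
move [4.7 1.  2.1 0. ]
```

Emit:
send_rows:
  commands:
    - [8, 0, -11, 2, 0]
    - [8, 0, -22, 4, 0]
    - [8, 0, -34, 7, 0]
    - [8, 0, -45, 11, 0]
    - [8, 0, -55, 15, 0]

```text
clock: 7.3
eef_pos: [537.3, 167.6, 240.6]
tool_rot: [3.134, 0.002, 0.027]
force: [-2.9, -5.7, 3.8]
width: 14.1
```

```bash
python3 - <<'E'
from h import *
go((544,168.6,237),0.027)
a=ctrl.get_image("scene")[80:380,100:500,::-1];b=ctrl.get_image("side")[80:380,120:520,::-1]
cv2.imwrite("pics/s5.png",np.hstack([a,b]))
E
```

```text
t 7.3 pos [537.3 167.6 240.6] rot [3.134e+00 2.000e-03 2.700e-02] F [-2.9 -5.7  3.8] w 14.1 q7 -0.5
move [ 6.7 -0.8  3.6  0. ]
```

View pics/s5.png

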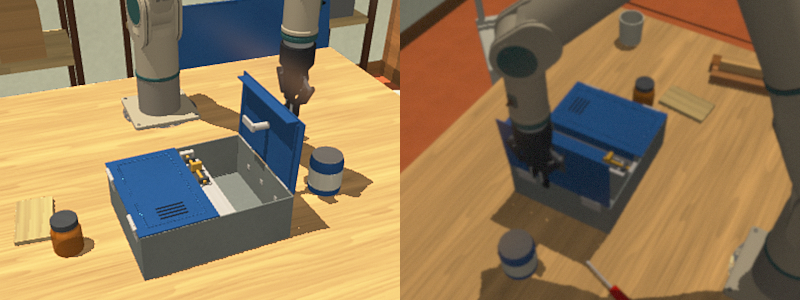

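Emit:
send_rows:
  commands:
    - [40, 0, 0, 0, 0]
    - [40, 0, 0, 0, 0]
    - [40, 0, 0, -20, 0]
    - [40, 0, 0, -60, 0]
    - [40, 0, 0, -100, 0]

```text
clock: 7.9
eef_pos: [537.5, 170.5, 341.6]
tool_rot: [3.138, 0.002, 0.029]
force: [1.6, 0.8, -0.5]
width: 40.1
```

Emit:
send_rows:
  commands:
    - [40, 0, 10, -20, 0]
    - [40, 0, 40, -20, 0]
    - [40, 0, 90, -20, 0]
    - [40, 0, 140, -20, 0]
    - [40, 0, 190, -20, 0]

```text
clock: 8.4
eef_pos: [543.8, -20.3, 363.6]
tool_rot: [3.139, -0.002, 0.03]
force: [1.1, -0.6, -1.2]
width: 39.5
```

```bash
python3 - <<'E'
from h import *
# bolt plate predicted
c,q=np.cos(.042),np.sin(.042)
print(545.5-65*c-26*q,-66-65*q+26*c)
go((480,-43,250),0.042)
cv2.imwrite("pics/w6.png",ctrl.get_image("wrist")[:,:,::-1])
a=ctrl.get_image("scene")[80:380,100:500,::-1];b=ctrl.get_image("side")[80:380,120:520,::-1]
cv2.imwrite("pics/s6.png",np.hstack([a,b]))
E
```

```text
479.4656425926703 -42.75212607998232
t 8.4 pos [543.8 -20.3 363.6] rot [ 3.139e+00 -2.000e-03  3.000e-02] F [ 1.1 -0.6 -1.2] w 39.5 q7 -0.09
move [-64.5  20.8 113.6  -0.7]
```

View pics/s6.png

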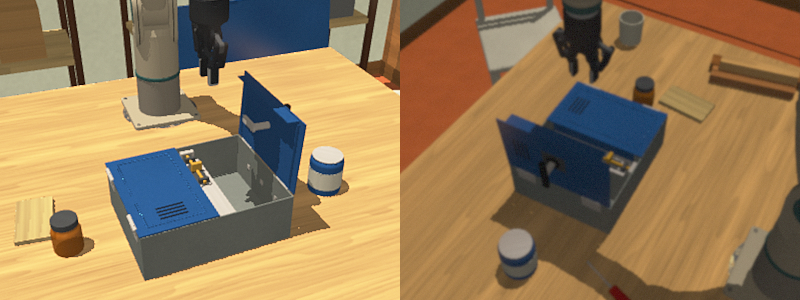

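View pics/w6.png

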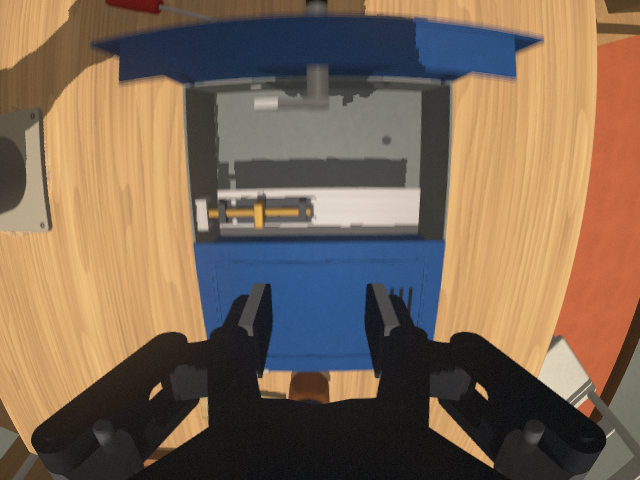

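```bash
python3 - <<'E'
from h import *
for t,u,v,z in[("plate c",259.5,211,110),("pl top?",259.5,197,114),("pl bot",259.5,228,114),("flange edge",300,188,87),("ml",320,240,119),("guideL",222,211,100),("guideR",308,211,100),("door edge",320,85,119)]:
    print(t,won(u,v,z).round(1))
E
```

```text
plate c [482.8 -42.3 110. ]
pl top? [483.7 -26.3 114. ]
pl bot [483.  -59.9 114. ]
flange edge [524.6 -21.1  87. ]
ml [547.6 -70.3 119. ]
guideL [438.9 -45.3 100. ]
guideR [534.1 -43.8 100. ]
door edge [544.1  88.8 119. ]
```

Emit:
send_rows:
  commands:
    - [45, -20, 7, 35, 0]
    - [45, -45, 15, 80, 0]
    - [45, -62, 22, 125, 0]
    - [45, -62, 22, 163, -0.7]
    - [45, -62, 22, 163, -0.7]

```text
clock: 9.05
eef_pos: [479.5, -46.0, 197.1]
tool_rot: [3.139, 0.007, 0.035]
force: [-0.4, 0.1, -0.7]
width: 44.9
```

```bash
python3 - <<'E'
from h import *
go((482,-38,101),0.042)
print(repr(ctrl.camera_params("wrist")['cam_to_world']))
cv2.imwrite("pics/w7.png",ctrl.get_image("wrist")[:,:,::-1])
E
```

```text
t 9.05 pos [479.5 -46.  197.1] rot [3.139 0.007 0.035] F [-0.4  0.1 -0.7] w 44.9 q7 -0.1
move [ 2.8 -7.9 96.1 -0.4]
array([[ 9.99379532e-01,  3.49926649e-02,  4.00815699e-03,
         4.78363416e+02],
       [ 3.46416505e-02, -9.55978747e-01, -2.91383925e-01,
         2.82880239e+01],
       [-6.36458716e-03,  2.91341980e-01, -9.56597796e-01,
         3.24645190e+02],
       [ 0.00000000e+00,  0.00000000e+00,  0.00000000e+00,
         1.00000000e+00]])
```

View pics/w7.png

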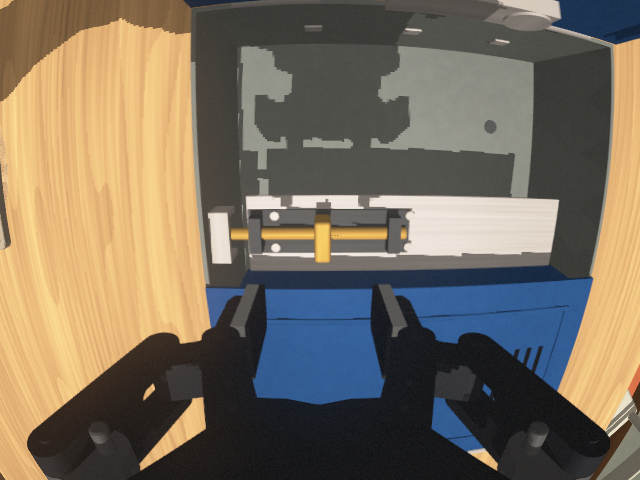

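```bash
python3 - <<'E'
from h import *
for t,u,v,z in[("plate top",322.5,221,114),("plate bot",322.5,262,114),("guideL",254,235,100),("guideR",397,235,100),("ml",380,285,119),("edge",400,197,87),("rod",360,233,97)]:
    print(t,won(u,v,z).round(1))
E
```

```text
plate top [484.4 -28.9 114. ]
plate bot [485.4 -55.  114. ]
guideL [440.9 -43.5 100. ]
guideR [533.4 -40.3 100. ]
ml [521.6 -67.3 119. ]
edge [536.1 -17.6  87. ]
rod [509.4 -40.7  97. ]
```

Emit:
send_rows:
  commands:
    - [40, 3, -6, 40, -0.4]
    - [40, 5, -10, 65, -0.4]
    - [40, 5, -10, 76, -0.4]
    - [40, 5, -10, 78, -0.4]
    - [25, 5, -10, 78, -0.4]

```text
clock: 9.6
eef_pos: [487.9, -35.8, 122.9]
tool_rot: [3.139, -0.001, 0.042]
force: [-0.4, -0.1, 0.6]
width: 27.0
```

```bash
python3 - <<'E'
from h import *
go((484.5,-36,117),0.042)
cv2.imwrite("pics/w8.png",ctrl.get_image("wrist")[:,:,::-1])
E
```

```text
t 9.6 pos [487.9 -35.8 122.9] rot [ 3.139e+00 -1.000e-03  4.200e-02] F [-0.4 -0.1  0.6] w 27.0 q7 -0.16
move [-3.4  0.   5.9 -0. ]
```

View pics/w8.png

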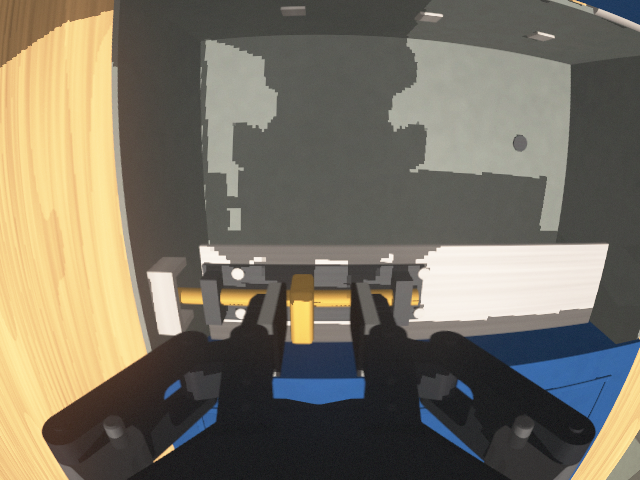

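Emit:
send_rows:
  commands:
    - [27, -5, 0, 2, 0]
    - [27, -5, 0, 5, 0]
    - [15, -5, 0, 5, 0]
    - [6, -5, 0, 5, 0]
    - [4, -5, 0, 5, 0]

```text
clock: 10.15
eef_pos: [482.2, -36.5, 118.4]
tool_rot: [3.138, 0.0, 0.041]
force: [-2.4, -0.2, 5.2]
width: 8.0
```

Emit:
send_rows:
  commands:
    - [4, 0, 0, 0, 0]
    - [4, 0, 0, 0, 0]

```text
clock: 10.35
eef_pos: [482.2, -36.5, 118.4]
tool_rot: [3.138, 0.0, 0.041]
force: [-0.3, -1.0, 2.4]
width: 7.8
```

```bash
python3 - <<'E'
from h import *
go((484.5,-36,117),0.042)
cv2.imwrite("pics/w9.png",ctrl.get_image("wrist")[:,:,::-1])
E
```

```text
t 10.35 pos [482.2 -36.5 118.4] rot [3.138 0.    0.041] F [-0.3 -1.   2.4] w 7.8 q7 -0.16
move [ 2.4 -0.4  1.4 -0.1]
```

View pics/w9.png

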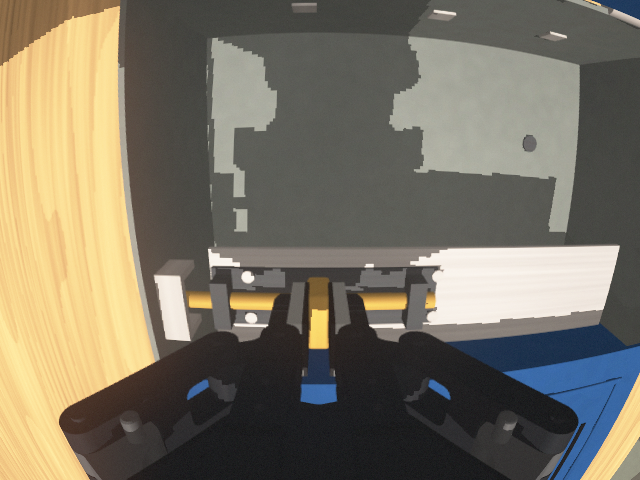

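Emit:
send_rows:
  commands:
    - [4, 6, 0, 0, 0]
    - [4, 12, 0, 0, 0]
    - [4, 18, 0, 0, 0]
    - [4, 24, 0, 0, 0]
    - [4, 29, 0, 0, 0]

```text
clock: 10.9
eef_pos: [508.6, -35.4, 118.2]
tool_rot: [3.138, 0.007, 0.041]
force: [-13.4, 0.7, 14.3]
width: 7.8
```

Emit:
send_rows:
  commands:
    - [4, 1, 0, 0, 0]
    - [4, 1, 0, 0, 0]

```text
clock: 11.1
eef_pos: [508.4, -35.4, 118.4]
tool_rot: [3.138, 0.01, 0.041]
force: [-4.2, -0.0, 7.6]
width: 7.9
```

```bash
python3 - <<'E'
from h import *
go((511,-36,117),0.042)
cv2.imwrite("pics/w10.png",ctrl.get_image("wrist")[:,:,::-1])
E
```

```text
t 11.1 pos [508.4 -35.4 118.4] rot [3.138 0.01  0.041] F [-4.2 -0.   7.6] w 7.9 q7 -0.16
move [ 2.6  0.7  1.4 -0.1]
```

View pics/w10.png

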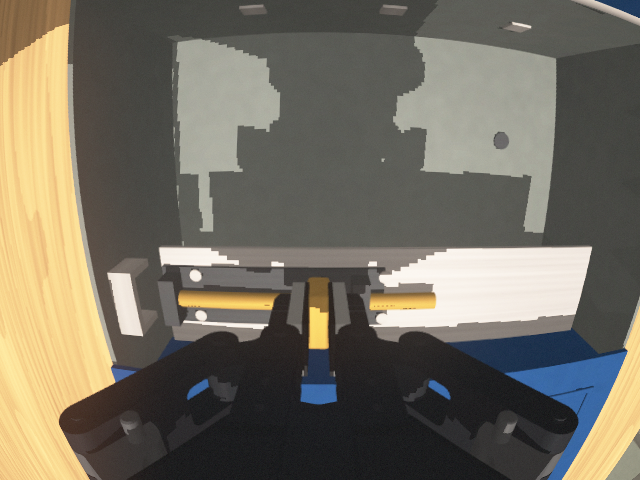

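Emit:
send_rows:
  commands:
    - [4, 2, 0, -1, 0]
    - [4, 4, 0, -1, 0]
    - [4, 4, 0, -1, 0]
    - [4, 4, 0, -1, 0]

```text
clock: 11.55
eef_pos: [508.6, -35.4, 118.5]
tool_rot: [3.137, 0.018, 0.04]
force: [-8.4, 0.6, 2.9]
width: 8.1
```

```bash
python3 - <<'E'
from h import *
go((511,-36,117),0.042)
# geometry
hy=-66-172-0; 
E
```

```text
t 11.55 pos [508.6 -35.4 118.5] rot [3.137 0.018 0.04 ] F [-8.4  0.6  2.9] w 8.1 q7 -0.16
move [ 2.4  0.7  1.5 -0.1]
```

```bash
python3 - <<'E'
from h import *
for a in[(172,290),(318,290),(436,299)]: print(won(*a,105).round(1))
E
```

```text
[443.4 -33.6 105. ]
[508.6 -28.9 105. ]
[560.4 -31.7 105. ]
```

Emit:
send_rows:
  commands:
    - [16, 0, 0, 0, 0]
    - [16, 0, 0, -5, 0]
    - [16, 0, 0, -5, 0]
    - [4, 0, 0, -5, 0]
    - [4, 0, 0, -5, 0]

```text
clock: 12.05
eef_pos: [508.5, -35.4, 124.1]
tool_rot: [3.137, 0.018, 0.04]
force: [-2.4, 0.8, 7.1]
width: 6.8
```

Emit:
send_rows:
  commands:
    - [4, 0, 0, 0, 0]
    - [4, 2, 0, 0, 0]
    - [4, 4, 0, 0, 0]
    - [4, 5, 0, 0, 0]

```text
clock: 12.45
eef_pos: [508.9, -35.4, 124.0]
tool_rot: [3.137, 0.028, 0.04]
force: [-12.6, 1.2, 14.0]
width: 6.8
```

```bash
python3 - <<'E'
from h import *
go((511,-36,117),0.042)
cv2.imwrite("pics/w11.png",ctrl.get_image("wrist")[:,:,::-1])
E
```

```text
t 12.45 pos [508.9 -35.4 124. ] rot [3.137 0.028 0.04 ] F [-12.6   1.2  14. ] w 6.8 q7 -0.15
move [ 2.1  0.7  7.  -0.1]
```

View pics/w11.png

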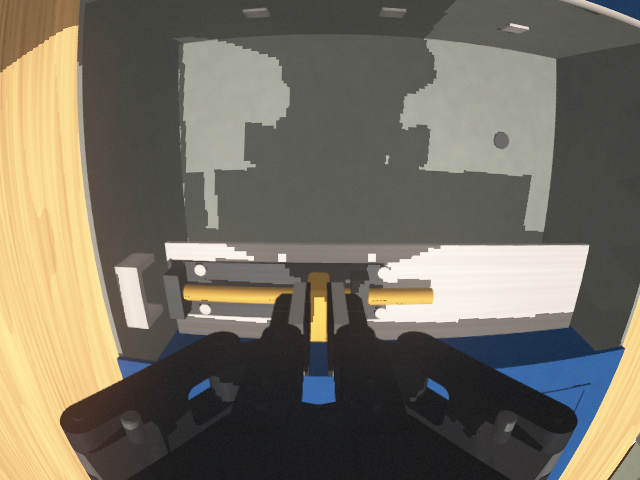

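Emit:
send_rows:
  commands:
    - [16, -1, 0, 0, 0]
    - [16, -1, 0, 5, 0]
    - [16, -1, 0, 5, 0]
    - [4, -1, 0, 5, 0]
    - [4, -1, 0, 5, 0]

```text
clock: 13.0
eef_pos: [508.5, -35.4, 119.0]
tool_rot: [3.137, 0.027, 0.04]
force: [1.6, 0.1, -2.3]
width: 8.0
```

Emit:
send_rows:
  commands:
    - [4, 0, 0, 0, 0]
    - [4, 0, 0, 0, 0]

```text
clock: 13.2
eef_pos: [508.4, -35.4, 119.0]
tool_rot: [3.137, 0.027, 0.04]
force: [0.5, 0.2, -0.1]
width: 8.0
```

```bash
python3 - <<'E'
from h import *
go((508,-36,119),0.042)
# pivot: world y -36.. plate patch cabinet y ; hinge at world y:
c,q=np.cos(.042),np.sin(.042)
# cabinet frame y of TCP
s=ctrl.read_state()['eef_pos'];d=s[:2]-[545.5,-66];print('cab',c*d[0]+q*d[1],-q*d[0]+c*d[1])
r=172+31-1;h=109-119
for a in(0,20,40,60,80): arc(r,h,a,a+20,4)
E
```

```text
t 13.2 pos [508.4 -35.4 119. ] rot [3.137 0.027 0.04 ] F [ 0.5  0.2 -0.1] w 8.0 q7 -0.15
move [-0.5  0.6 -0.  -0.1]
cab -35.738425157014596 32.118421479813506
4.0 [-0.2 14.1]
8.0 [ 0.6 28.2]
12.0 [ 2.3 42.2]
16.0 [ 5.1 56.1]
20.0 [ 8.8 69.7]
24.0 [ 4.6 13.3]
28.0 [10.2 26.3]
32.0 [16.6 38.9]
36.0 [23.9 51. ]
40.0 [32.1 62.5]
44.0 [ 8.9 10.9]
48.0 [18.6 21.2]
52.0 [28.9 30.8]
56.0 [39.9 39.7]
60.0 [51.5 47.8]
64.0 [12.1  7.2]
68.0 [24.7 13.6]
72.0 [37.7 19.1]
76.0 [51.1 23.6]
80.0 [64.7 27.3]
84.0 [13.9  2.7]
88.0 [27.9  4.3]
92.0 [42.  5.]
96.0 [56.1  4.7]
100.0 [70.2  3.5]
```

Emit:
send_rows:
  commands:
    - [4, 0, 0, -7, 0]
    - [4, 0, 0, -14, 0]
    - [4, 0, 0, -21, 0]
    - [4, -1, 1, -28, 0]
    - [4, -1, 1, -35, 0]

```text
clock: 13.7
eef_pos: [508.5, -36.9, 154.6]
tool_rot: [3.136, 0.027, 0.04]
force: [1.7, -3.6, -6.4]
width: 7.6
```

```bash
python3 - <<'E'
from h import *
go((508,-36,119+35),0.042)
cv2.imwrite("pics/w12.png",np.hstack([ctrl.get_image("wrist")[160:400,120:520,::-1],ctrl.get_image("scene")[140:380,100:500,::-1]]))
E
```

```text
t 13.7 pos [508.5 -36.9 154.6] rot [3.136 0.027 0.04 ] F [ 1.7 -3.6 -6.4] w 7.6 q7 -0.13
move [-0.4 -0.9  0.6 -0.1]
```

View pics/w12.png

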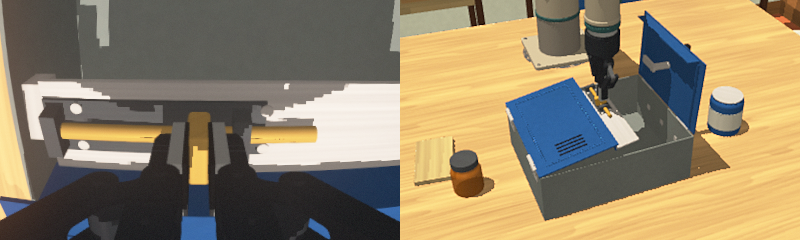

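```bash
python3 -c "
from h import *
for a in(10,27.5,45,62.5,80): arc(202,-10,a,a+17.5,3.5)"
```

```text
13.5 [ 1.9 12.2]
17.0 [ 4.6 24.3]
20.5 [ 8.  36.1]
24.0 [12.1 47.8]
27.5 [16.9 59.2]
31.0 [ 5.5 11.1]
34.5 [11.7 21.8]
38.0 [18.5 32.1]
41.5 [25.9 42. ]
45.0 [33.9 51.4]
48.5 [8.6 8.9]
52.0 [17.7 17.3]
55.5 [27.3 25. ]
59.0 [37.3 32.2]
62.5 [47.8 38.8]
66.0 [10.8  5.9]
69.5 [22.  11.1]
73.0 [33.5 15.7]
76.5 [45.3 19.5]
80.0 [57.2 22.6]
83.5 [12.1  2.4]
87.0 [24.4  4. ]
90.5 [36.7  4.9]
94.0 [49.  5.]
97.5 [61.4  4.4]
```

Emit:
send_rows:
  commands:
    - [4, 0, 2, -12, 0]
    - [4, -1, 5, -24, 0]
    - [4, -1, 8, -36, 0]
    - [4, -1, 12, -48, 0]
    - [4, -2, 17, -59, 0]

```text
clock: 14.3
eef_pos: [508.8, -54.3, 215.1]
tool_rot: [3.135, 0.026, 0.039]
force: [2.2, -2.5, -8.4]
width: 7.6
```

Emit:
send_rows:
  commands:
    - [4, 0, 5, -11, 0]
    - [4, -1, 12, -22, 0]
    - [4, -1, 18, -32, 0]
    - [4, -1, 26, -42, 0]
    - [4, -1, 34, -51, 0]

```text
clock: 14.8
eef_pos: [510.2, -88.4, 267.0]
tool_rot: [3.136, 0.027, 0.039]
force: [1.8, -1.8, -8.4]
width: 7.7
```

```bash
python3 - <<'E'
from h import *
go((508,-87.5,265),0.042)
cv2.imwrite("pics/w13.png",np.hstack([ctrl.get_image("wrist")[160:400,120:520,::-1],ctrl.get_image("scene")[140:380,100:500,::-1]]))
E
```

```text
t 14.8 pos [510.2 -88.4 267. ] rot [3.136 0.027 0.039] F [ 1.8 -1.8 -8.4] w 7.7 q7 0.02
move [-2.1 -1.   2.  -0.2]
```

View pics/w13.png

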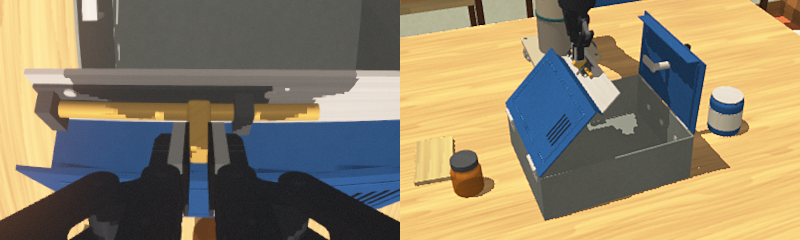

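Emit:
send_rows:
  commands:
    - [4, 0, 9, -8, 0]
    - [4, -1, 18, -16, 0]
    - [4, -1, 27, -24, 0]
    - [4, -1, 37, -31, 0]
    - [4, -1, 48, -37, 0]

```text
clock: 15.4
eef_pos: [512.0, -138.0, 305.2]
tool_rot: [3.134, 0.026, 0.038]
force: [2.8, -0.2, -7.4]
width: 7.3
```

```bash
python3 - <<'E'
from h import *
go((508,-135.3,304),0.042)
E
```

```text
t 15.4 pos [ 512.  -138.   305.2] rot [3.134 0.026 0.038] F [ 2.8 -0.2 -7.4] w 7.3 q7 0.13
move [-3.9 -2.8  1.2 -0.3]
```

Emit:
send_rows:
  commands:
    - [4, 0, 11, -6, 0]
    - [4, -1, 22, -11, 0]
    - [4, -1, 33, -15, 0]
    - [4, -1, 45, -19, 0]
    - [4, -1, 57, -22, 0]

```text
clock: 15.9
eef_pos: [513.9, -194.9, 328.3]
tool_rot: [3.136, 0.025, 0.038]
force: [2.7, 3.0, -4.3]
width: 6.9
```

```bash
python3 - <<'E'
from h import *
go((508,-192.5,326.5),0.042)
cv2.imwrite("pics/w14.png",np.hstack([ctrl.get_image("wrist")[160:400,120:520,::-1],ctrl.get_image("scene")[140:380,100:500,::-1]]))
E
```

```text
t 15.9 pos [ 513.9 -194.9  328.3] rot [3.136 0.025 0.038] F [ 2.7  3.  -4.3] w 6.9 q7 0.24
move [-5.8 -2.6  1.8 -0.2]
```

View pics/w14.png

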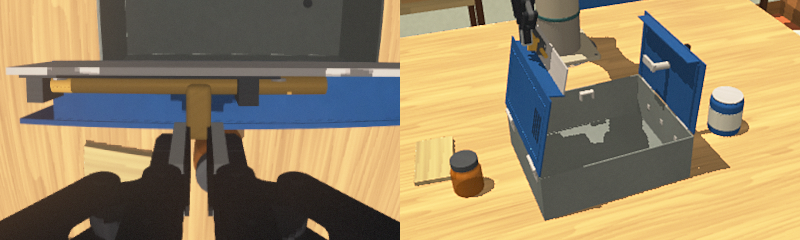

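Emit:
send_rows:
  commands:
    - [4, 0, 12, -2, 0]
    - [4, 0, 24, -3, 0]
    - [4, 0, 35, -3, 0]
    - [4, 0, 46, -3, 0]
    - [4, 0, 56, -2, 0]

```text
clock: 16.5
eef_pos: [516.3, -254.7, 333.7]
tool_rot: [3.131, 0.022, 0.034]
force: [-1.5, 1.0, 11.5]
width: 6.3
```

```bash
python3 - <<'E'
from h import *
go((508,-250,330),0.042)
cv2.imwrite("pics/w15.png",np.hstack([ctrl.get_image("wrist")[160:400,120:520,::-1],ctrl.get_image("scene")[140:380,100:500,::-1]]))
E
```

```text
t 16.5 pos [ 516.3 -254.7  333.7] rot [3.131 0.022 0.034] F [-1.5  1.  11.5] w 6.3 q7 0.33
move [-8.2 -5.   3.7 -0.5]
```

View pics/w15.png

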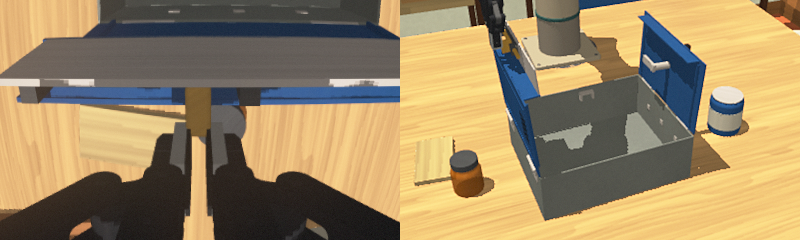

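Emit:
send_rows:
  commands:
    - [25, 0, 0, 0, 0]
    - [25, 0, 0, 0, 0]
    - [25, 0, 25, 0, 0]
    - [25, 0, 55, 0, 0]
    - [25, 0, 90, -10, 0]

```text
clock: 17.1
eef_pos: [518.8, -345.8, 342.8]
tool_rot: [3.131, 0.025, 0.035]
force: [-0.1, -0.1, 0.5]
width: 24.8
```

```bash
python3 - <<'E'
from h import *
go((508,-250,330),0.042)
a=ctrl.get_image("scene")[60:400,90:490,::-1];b=ctrl.get_image("side")[60:400,120:520,::-1]
cv2.imwrite("pics/s16.png",np.hstack([a,b]))
cv2.imwrite("pics/w16.png",ctrl.get_image("wrist")[:,:,::-1])
E
```

```text
t 17.1 pos [ 518.8 -345.8  342.8] rot [3.131 0.025 0.035] F [-0.1 -0.1  0.5] w 24.8 q7 0.47
move [ -7.5 -96.1  12.8  -0.4]
```

View pics/s16.png

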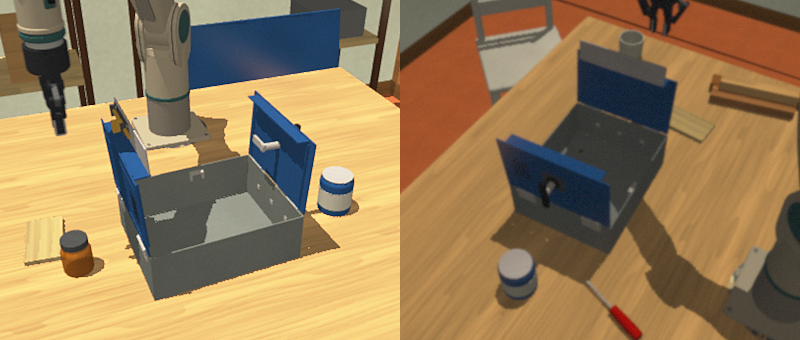

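View pics/w16.png

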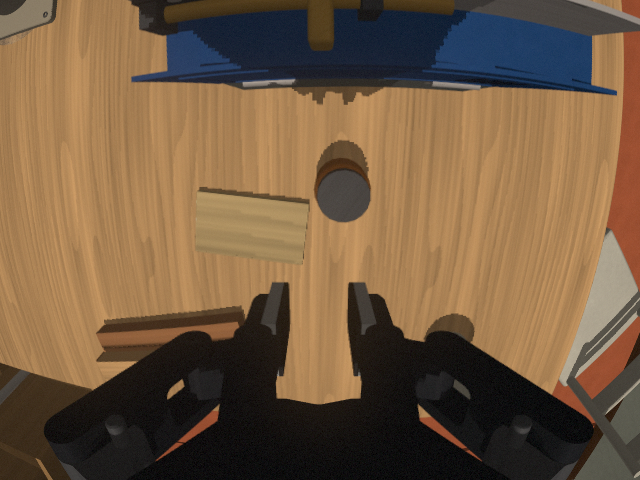

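```bash
python3 - <<'E'
from h import *
def proj(n,P):
    p=ctrl.camera_params(n);T=p['cam_to_world'];c=T[:3,:3].T@(P-T[:3,3]);return np.array([p['fx']*c[0]/c[2]+p['cx'],p['fy']*c[1]/c[2]+p['cy']])
def w(x,y,z,yaw=.042):
    c,q=np.cos(yaw),np.sin(yaw);return np.array([545.5+c*x-q*y,-66+q*x+c*y,z])
for name,sg,pts in(("second",1,[(-115,222,-32),(115,222,-32),(-140,172,0),(140,172,0)]),("first",-1,[(-140,170,0),(140,170,0)])):
  for n in("scene","side"):
    for a in(88,92,96,100,104):
        t=np.radians(a);o=[]
        for x,r,h in pts:
            y=sg*(-172+r*np.cos(t)-h*np.sin(t));z=119+r*np.sin(t)+h*np.cos(t);o.append(proj(n,w(x,y,z)).round())
        print(name,n,a,*o)
for n in("scene","side"):
    I=ctrl.get_image(n)
    if n=="scene": cv2.imwrite("pics/z1.png",cv2.resize(I[140:270,180:410,::-1],None,fx=3.4,fy=3.4,interpolation=2))
    else: cv2.imwrite("pics/z2.png",cv2.resize(I[90:290,210:410,::-1],None,fx=3,fy=3,interpolation=2))
E
```

```text
second scene 88 [214. 157.] [247. 208.] [198. 175.] [235. 243.]
second scene 92 [207. 157.] [239. 209.] [193. 176.] [228. 245.]
second scene 96 [199. 158.] [230. 210.] [187. 178.] [222. 246.]
second scene 100 [192. 159.] [221. 212.] [182. 180.] [215. 249.]
second scene 104 [184. 161.] [212. 215.] [176. 182.] [209. 251.]
second side 88 [383. 134.] [296. 105.] [396. 145.] [294. 112.]
second side 92 [385. 129.] [299. 101.] [398. 142.] [296. 109.]
second side 96 [388. 125.] [302.  98.] [399. 140.] [299. 107.]
second side 100 [391. 121.] [305.  94.] [401. 138.] [301. 105.]
second side 104 [393. 118.] [308.  91.] [403. 136.] [303. 104.]
first scene 88 [339. 151.] [399. 206.]
first scene 92 [343. 150.] [405. 205.]
first scene 96 [348. 149.] [410. 204.]
first scene 100 [352. 149.] [415. 204.]
first scene 104 [356. 149.] [420. 204.]
first side 88 [334. 240.] [220. 194.]
first side 92 [331. 244.] [217. 197.]
first side 96 [328. 248.] [214. 201.]
first side 100 [326. 253.] [211. 205.]
first side 104 [323. 258.] [208. 209.]
```

View pics/z1.png

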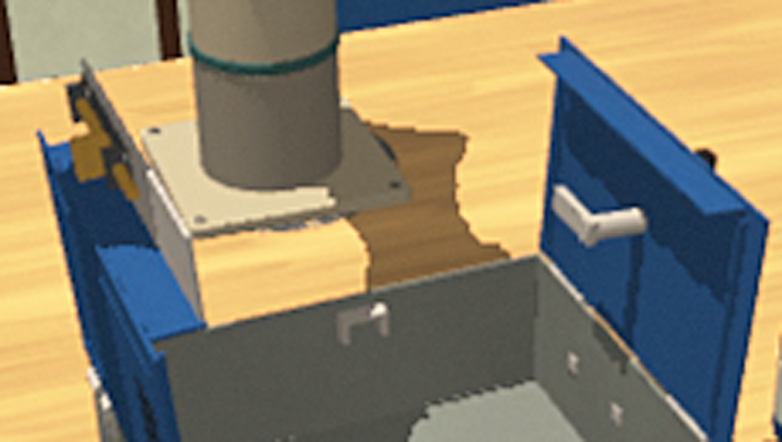

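View pics/z2.png

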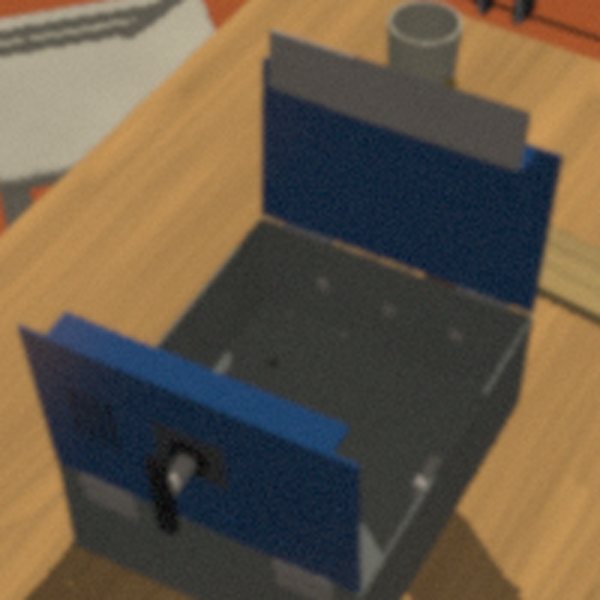

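Emit:
send_rows:
  commands:
    - [5, 0, 0, -30, 0]
    - [0, 0, 0, -60, 0]
    - [0, 0, -40, -65, 0]
    - [0, 0, -85, -65, 0]
    - [0, 0, -130, -65, 0]

```text
clock: 17.85
eef_pos: [516.2, -211.6, 407.0]
tool_rot: [3.131, 0.022, 0.034]
force: [0.7, 0.5, -0.6]
width: 0.3
```

Emit:
send_rows:
  commands:
    - [0, 0, -40, 0, 0]
    - [0, 0, -60, 10, 0]
    - [0, 0, -60, 45, 0]
    - [0, 0, -60, 80, 0]
    - [0, 0, -60, 80, 0]

```text
clock: 18.35
eef_pos: [509.0, -150.4, 322.5]
tool_rot: [3.134, 0.032, 0.037]
force: [-0.1, -0.6, -1.0]
width: 0.1
```

```bash
python3 - <<'E'
from h import *
go((520,-204,325),0.042)
cv2.imwrite("pics/s17.png",np.hstack([ctrl.get_image("scene")[100:400,100:500,::-1],ctrl.get_image("side")[60:360,120:520,::-1]]))
E
```

```text
t 18.35 pos [ 509.  -150.4  322.5] rot [3.134 0.032 0.037] F [-0.1 -0.6 -1. ] w 0.1 q7 0.15
move [ 9.  54.  -2.5 -0.3]
```

View pics/s17.png

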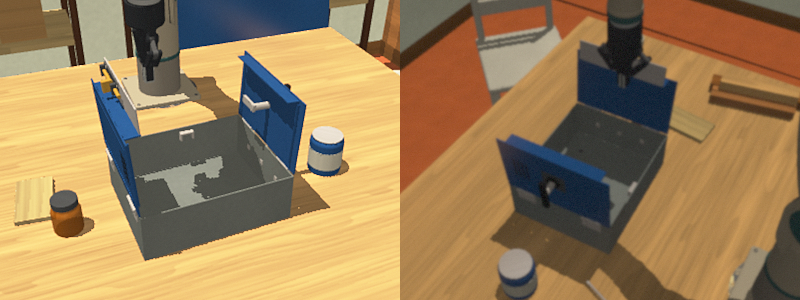

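Gripper is between the doors. I'll push the second door gently toward −y.

Emit:
send_rows:
  commands:
    - [0, 0, 15, 0, 0]
    - [0, 0, 30, 0, 0]
    - [0, 0, 45, 0, 0]
    - [0, 0, 51, 0, 0]
    - [0, 0, 56, 0, 0]

```text
clock: 18.95
eef_pos: [514.3, -208.5, 327.6]
tool_rot: [3.132, 0.023, 0.034]
force: [-0.6, 1.7, 0.7]
width: -0.1
```

Emit:
send_rows:
  commands:
    - [0, 0, 5, 0, 0]
    - [0, 0, 10, 0, 0]
    - [0, 0, 15, 0, 0]
    - [0, 0, 20, 0, 0]
    - [0, 0, 24, 0, 0]

```text
clock: 19.45
eef_pos: [515.2, -233.0, 327.8]
tool_rot: [3.132, 0.023, 0.034]
force: [0.6, 1.0, 0.2]
width: -0.1
```

Now back off and go to the first door.

Emit:
send_rows:
  commands:
    - [0, 0, -20, 0, 0]
    - [0, 0, -60, 0, 0]
    - [0, 0, -105, 0, 0]
    - [0, 0, -150, 0, 0]
    - [0, 0, -195, 0, 0]

```text
clock: 19.95
eef_pos: [508.3, -36.9, 325.9]
tool_rot: [3.131, 0.022, 0.034]
force: [0.4, 0.1, 0.6]
width: 0.4
```

Emit:
send_rows:
  commands:
    - [0, 0, -40, 10, 0]
    - [0, 0, -75, 30, 0]
    - [0, 0, -85, 33, 0]
    - [0, 0, -85, 33, 0]

```text
clock: 20.35
eef_pos: [504.3, 48.9, 291.5]
tool_rot: [3.131, 0.024, 0.037]
force: [0.7, -1.3, 0.7]
width: -0.1
```

```bash
python3 - <<'E'
from h import *
go((520,73,292),0.042)
cv2.imwrite("pics/s18.png",np.hstack([ctrl.get_image("scene")[100:400,100:500,::-1],ctrl.get_image("side")[60:360,120:520,::-1]]))
E
```

```text
t 20.35 pos [504.3  48.9 291.5] rot [3.131 0.024 0.037] F [ 0.7 -1.3  0.7] w -0.1 q7 -0.26
move [ 16.6 -23.5  -0.5  -0.3]
```

View pics/s18.png

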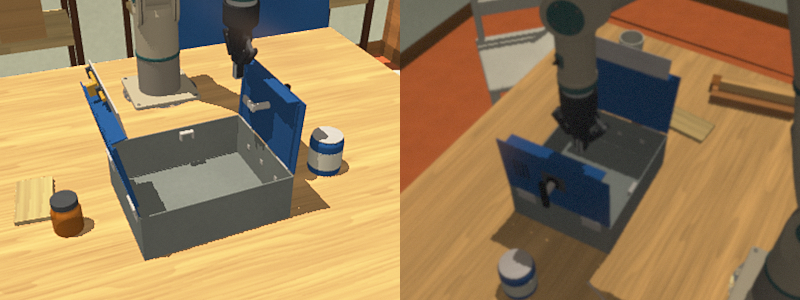

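Emit:
send_rows:
  commands:
    - [0, 0, -12, 0, 0]
    - [0, 0, -22, 0, 0]
    - [0, 0, -29, 0, 0]
    - [0, 0, -35, 0, 0]
    - [0, 0, -41, 0, 0]

```text
clock: 20.95
eef_pos: [504.0, 87.1, 292.0]
tool_rot: [3.129, 0.022, 0.032]
force: [-0.7, -1.3, 1.3]
width: -0.0
```

Emit:
send_rows:
  commands:
    - [0, 0, -4, 0, 0]
    - [0, 0, -8, 0, 0]
    - [0, 0, -8, 0, 0]
    - [0, 0, 20, 0, 0]
    - [0, 0, 65, -5, 0]

```text
clock: 21.45
eef_pos: [505.9, 24.7, 297.3]
tool_rot: [3.132, 0.022, 0.038]
force: [0.8, -0.9, 1.0]
width: -0.2
```

Emit:
send_rows:
  commands:
    - [0, 0, 10, -40, 0]
    - [0, 0, 30, -85, 0]
    - [0, 0, 30, -110, 0]
    - [0, 0, 30, -110, 0]

```text
clock: 21.85
eef_pos: [511.4, -4.5, 411.4]
tool_rot: [3.132, 0.014, 0.037]
force: [-0.6, 1.2, -0.4]
width: -0.2
```

```bash
python3 - <<'E'
from h import *
go((520,73,292),0.042)
a=ctrl.get_image("scene");b=ctrl.get_image("side")
cv2.imwrite("pics/z3.png",np.hstack([cv2.resize(a[130:350,100:450,::-1],(700,440),interpolation=2)]))
cv2.imwrite("pics/z4.png",cv2.resize(b[80:290,200:410,::-1],(630,630),interpolation=2)[:590])
E
```

```text
t 21.85 pos [511.4  -4.5 411.4] rot [3.132 0.014 0.037] F [-0.6  1.2 -0.4] w -0.2 q7 -0.11
move [ 11.4 -77.2 119.4  -0.3]
```

View pics/z3.png

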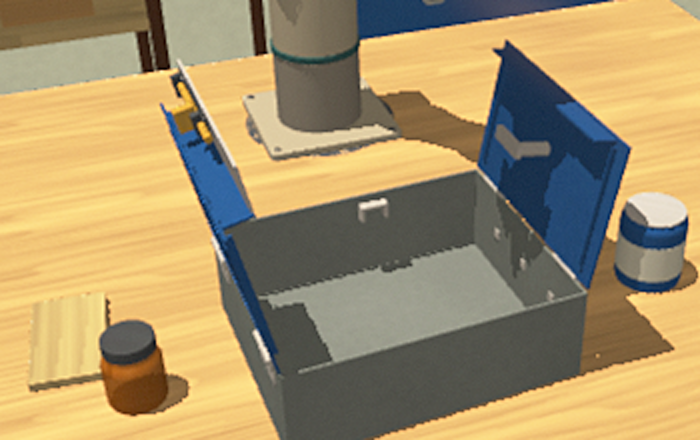

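View pics/z4.png

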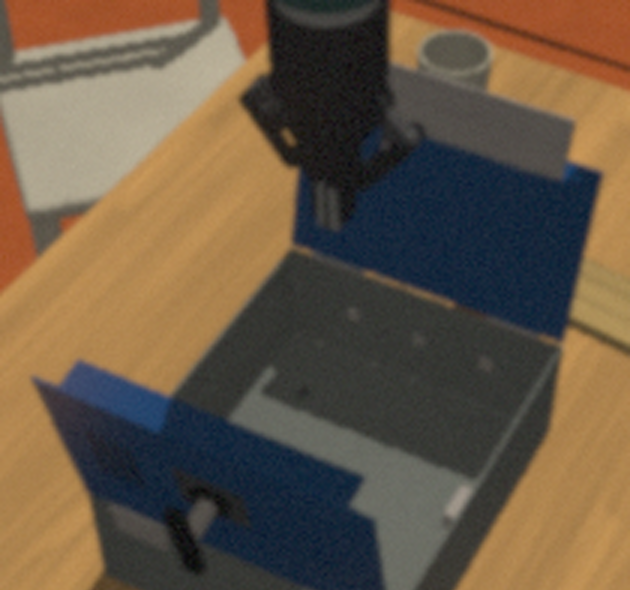

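Emit:
send_rows:
  commands:
    - [0, 0, 0, 0, 0]
    - [0, 0, 0, 0, 0]
    - [0, 0, 0, 0, 0]
    - [0, 0, 0, 0, 0]
    - [0, 0, 0, 0, 0]

```text
clock: 22.45
eef_pos: [509.3, -4.0, 407.3]
tool_rot: [3.132, 0.022, 0.039]
force: [-0.6, 0.3, 0.2]
width: 0.1
```

```bash
python3 - <<'E'
from h import *
go((520,73,292),0.042)
a=ctrl.get_image("scene")[130:350,100:450,::-1]
o=cv2.resize(cv2.imread("pics/z3.png"),(350,220),interpolation=cv2.INTER_AREA)
print("diff px",(np.abs(a.astype(int)-o).max(2)>60).sum())
print(ctrl.finish_job())
E
```

```text
t 22.45 pos [509.3  -4.  407.3] rot [3.132 0.022 0.039] F [-0.6  0.3  0.2] w 0.1 q7 -0.11
move [ 13.7 -76.5 115.3  -0.2]
diff px 31
the job is handed in; nothing more can be done
None
```

I handed the job in at about 22.5 s with both doors open past upright, but the system gave no verdict.

**What I did**
- I pinched the T-handle and turned it to its stop, then lifted the first door by the handle arm and guided it past upright.
- I pinched the brass bolt's plate, drew it until it would go no further, and lifted the second door past upright by the same plate.
- After release, both doors measured only about 93° in the images. I pushed each one a few degrees further with closed fingers.

**Last checks**
- **Doors:** the camera views show both at about 100°. Two scene pictures 0.6 s apart showed almost no change, so they appeared to be standing still.
- **Robot:** it was clear of everything, with forces near zero.
- **Bystanders:** the shelf board, tin and jar looked unmoved. I did not check the screwdriver at the end; it last looked in place after the second door was first opened.

**Where the numbers disagreed**
- **Bolt travel:** I measured about 26 mm against the stated 28 mm. I gripped it again higher up to rule out the finger catching on the rod guide, and it still would not move under about 12 N. I took that as the stop; the limit was 23 mm.
- **First door:** it measured about 93° after release, where the hand path predicted about 99°. That gap was one reason for the extra push.

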